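# Carry a developed glass plate from drying rack to light viewer with a spatula

## Task

Pick up the orange-handled spatula, slide its blade under the white-coated glass plate on the blue drying rack and lift the plate clear; keep it level and do not touch it with the gripper. Set it gently on the two grey ledges of the light viewer, centred between their ends and squarely across both, slide the blade out and lay the spatula flat back on the open bench. Do not disturb the tip box, the blue tube block or the lidded jar.

Things in the scene. Friction and masses are not known exactly. Their poses are not given: they have to be found in the camera images.
- spatula: Loose cranked spatula, 120 g; x points from handle to blade (at start roughly to -y), z up. Origin: level with the blade's underside (z=0 at rest), under the grip place. Orange handle bar: x -75 to 35 mm, 14 wide, 22 tall, centred 45 mm up; its tail (x -75 to -63, 24 wide) reaches down to z=0 as a foot. Sloping neck to a steel blade: x 70 to 170 mm, 60 wide, 2.5 thick, underside z=0.
- spatula_grip (a point): Grip place on the spatula's handle: middle of the 14 mm wide bar, 45 mm above the blade's underside; take it from above, fingers closing across the bar, 80 N or more so that it does not sag.
- spatula_blade (a point): Centre of the upper face of the spatula's blade, 120 mm ahead (+x) of the grip place and 42.5 mm below it.
- plate: Loose glass plate with white coating and small coloured spots on its top, 90 mm along its x, 110 mm along its y, 4 mm thick, about 100 g. Origin: centre of its underside, z up. It starts lying across the two rails of the blue rack, underside 24 mm above the bench, its x about along the rack's x.
- rack: Blue drying rack, fixed. Two parallel rails along its x, 90 mm long, 20 mm wide, tops 24 mm above the bench; between them a 76 mm wide channel, floor 5 mm above the bench, open at both ends. Origin: its centre, on the bench. Its x points roughly to -y. Of rack and viewer one stands nearer the robot and one farther, either way round.
- viewer: Grey light viewer, fixed. Two ledges along its x (roughly -y), x -45 to 45 mm, 29 mm wide, tops 24 mm up; between them a 76 mm wide channel with a pale floor 5.6 mm up, open at the -x end (towards +y); a white control block, 34 mm tall, stands across the other end from x=75 mm. Origin: on the bench under the ledges' middle. The plate belongs centred over it, x along its x, either way round.
- tip_box: Bystander: loose white box of orange pipette tips, 120 x 80 x 55 mm. Origin: centre of underside.
- well_rack: Bystander: loose blue tube block, 90 x 125 x 30 mm. Origin: centre of underside.
- vial_jar: Bystander: loose small jar with white lid, 48 mm wide, 75 mm tall. Origin: centre of underside.
Mind the look-alikes: they are no part of the job. Of the things that look like the viewer, take the one that is farthest to the robot's left at the start.

How it is judged:
On the way, in this order (a step that is already met when the one before it is completed fails the run):
1. the plate is carried on the spatula, lifted at least 15 mm clear of the rack (height (world z) of plate above 0.039 m and contact force between plate and spatula above 0.3 N and contact force between plate and rack below 0.01 N), for 0.2 s.
2. the plate lies on both ledges of the viewer, in its place (x of plate in the frame of viewer between -0.015 and 0.015 m and y of plate in the frame of viewer between -0.012 and 0.012 m and z of plate in the frame of viewer between 0.021 and 0.027 m and angle between the x axis of plate and the x axis of viewer, either way round below 0.14 rad and angle between plate's own z axis and vertical below 0.05 rad and contact force between plate and viewer above 0.2 N), for 0.2 s.
At the end, for the whole second after the job is handed in: Plate at rest, flat on the viewer's ledges (underside 21-27 mm up, tilt under 0.05 rad), centre within 15 mm along and 12 mm across, x axes within 0.14 rad; spatula still and flat on the bench (origin under 10 mm, tilt under 0.1 rad), not touching plate, viewer or rack (all of step 2 and linear speed of each of plate, spatula below 0.02 m/s and contact force between plate and spatula below 0.01 N and height (world z) of spatula below 0.01 m and angle between spatula's own z axis and vertical below 0.1 rad and contact force between spatula and viewer below 0.01 N and contact force between spatula and rack below 0.01 N).
It fails at once if the plate is touched by the gripper (contact force between plate and the fingers above 0.3 N or contact force between plate and the arm above 0.3 N).
It fails at once if the plate is tilted more than 0.3 rad (angle between plate's own z axis and vertical above 0.3 rad).
It fails at once if the plate is dropped or banged onto the viewer (more than 25 N) (contact force between plate and viewer above 25 N).
It fails at once if the tip box, tube block or jar is moved more than 30 mm (distance of any of tip_box, well_rack, vial_jar from where it was at the start of the episode above 0.03 m).
It also fails if it takes over 54 s, if anything falls off the work surface, if the arm or the gripper's body presses on something with over 40 N, if the wrist force passes 120 N, or if a joint passes its speed limit or range.

## Robot

A 6-joint arm with a two-finger parallel gripper is mounted at the origin on the work surface. World frame = base frame: x ahead of the robot, y to its left, z up, the work surface at z = 0. Lengths are in m, angles in rad, forces in N, time in s.
With the tool pointing down it reaches from about 0.375 to 0.975 m from the base axis. Payload 3.8 kg.
Tool frame: the origin (TCP) lies between the finger pads; the fingertips stand 22 mm ahead of it and the grasp point (between the pads) lies 3 mm ahead of it; z points along the fingers, y is the line along which they close (so a half turn about z gives the same grasp; the last joint's range is limited). The gripper opens to 88 mm and grips with 3 to 60 N. Pads are 18 mm wide; open, the fingers measure 123 mm over their backs; the gripper's body (75 mm by 187 mm) begins 45 mm behind the grasp point.
Start: joints at [-1.174, 0.264, 1.604, -0, 1.274, -0.037], TCP at [0.284, -0.612, 0.261] pointing down, gripper open.
Joint ranges: [-2.63, 2.63], [-0.94, 2.18], [0.31, 2.57], [-1.31, 4.45], [0, 2.66], [-2.55, 2.55]. Speed limits (rad/s): [2.57, 2.57, 3.14, 3.14, 3.14, 3.14].

## Interface

Orientations are given as a rotation vector (axis times angle).
In Python, from station import robot, cams, workorder gives the robot as it stands.
- The arm moves only by the shell command python3 -m pendant 'ROWS'. ROWS is JSON, one flat list of numbers, 7 for each row, row after row: the turn, a rotation vector about the world's x, y, z in rad, then the shift along the world's x, y, z in m, then the closure, from -1 (fully open) to 1 (shut). A call has 1 to 20 rows; each row is the pose to reach, as a shift and turn from the pose commanded when the call began; what a row does not reach only later rows make up. A row lasts 1/10 s, in which the tool goes at most 50 mm and 8.59 degrees, less where a joint would pass 70% of its speed; a pose out of reach is approached as far as the arm can. A call with a gripper value outside its range is refused whole. The fingers move at their own pace and stop on an object; the grip force is fixed at half the most. Time passes only in rows, so rows that repeat a pose let the fingers close. It gives the time, the measured TCP pose, the force, the opening and the grip force at its end, in the units of the state.
- robot.sense(): the state, without advancing time (a new reading comes with each control period).
- cams.get_image(name): name is "scene" or "top" or "wrist"; returns the picture (480x640x3 uint8, red, green, blue); there is no depth.
- cams.get_calibration(name): a dict with "fx", "fy", "cx", "cy" (pixels), "R" (3x3) and "t" (3): a world point X has camera coordinates R X + t; the wrist camera has in their place "tool_from_camera" (4x4, takes a point from camera to tool coordinates, whose origin is the TCP and whose axes are the flange's). Camera axes: x right, y down, z forward; pixel columns grow to the right and rows downward; lengths in m; the calibration is good to about 2 mm. A picture is of the moment at which its call begins: read the wrist's pose just before it. get_calibration takes no time and is no camera call.
- workorder.job_done(): hands the job in; it is judged then, once.
The state is a dict: "t": time; "q": joint angles; "qd": joint speeds; "joint_efforts": joint torques, N m; "ee_pos": TCP position; "orientation": TCP orientation; "contact_force": force on the tool from outside, world axes, zero at the start; "wrist_torque": the same for the moment, N m; "gripper_width": finger opening in m; "grip_force": force on a finger pad.
Only numpy, scipy, OpenCV 4.12 (cv2) and the standard library are available. Lean on these libraries where they do the work, as an engineer would, in place of code of your own. Each camera call takes 0.05 s, during which the arm holds its last target. There are 200 camera calls.

## Working session

There is one attempt and no reset: what is moved stays moved. The work goes in short steps, Python scripts to look and compute and a shell command to move; the robot and the scene stay as the last step left them, time stands still between calls to the robot, and variables do not carry over. Pictures are saved under pics/ and viewed, at most 10 in all, crops included, and the job is handed in when it is done.

```bash
ls; mkdir -p pics; python3 - <<'E'
from station import robot,cams,workorder
import cv2,json
s=robot.sense();print(s)
for n in("top","scene","wrist"):
    im=cams.get_image(n);cv2.imwrite(f"pics/{n}0.png",im[:,:,::-1]);print(n,cams.get_calibration(n))
E
```

```text
pics
{'t': 0.0, 'q': array([-1.17393284e+00,  2.64727472e-01,  1.60534231e+00, -5.54722137e-06,
        1.27371564e+00, -3.69116078e-02]), 'qd': array([-0.00078754, -0.00055792,  0.00166813,  0.00076134,  0.00028515,
        0.00024397]), 'joint_efforts': array([ 9.12926935e-04, -5.02105522e+01, -3.56879532e+01,  7.28722173e-02,
        2.93386902e-02, -1.78992977e-04]), 'ee_pos': array([ 0.28343832, -0.6118855 ,  0.25942238]), 'orientation': array([-3.06588477e+00, -6.75581341e-01,  6.24332328e-04]), 'contact_force': array([ 0.09916421,  0.13584834, -0.4013304 ]), 'wrist_torque': array([ 0.0357251 , -0.02080046, -0.01000977]), 'grip_force': 0.0, 'gripper_width': 0.0882973989330862}
top {'fx': 457.6859594087522, 'fy': 457.6859594087522, 'cx': 317.897184833204, 'cy': 237.66661765669681, 'R': array([[ 1.58460829e-02, -9.99874432e-01, -1.49352222e-04],
       [-9.95255191e-01, -1.57585351e-02, -9.60144385e-02],
       [ 9.60000285e-02,  1.67009632e-03, -9.95379930e-01]]), 't': array([-0.05367523,  0.51142349,  1.26692071])}
scene {'fx': 510.86881813426334, 'fy': 510.86881813426334, 'cx': 317.0008028674335, 'cy': 244.75646802134764, 'R': array([[-0.59828899,  0.80107228,  0.01826186],
       [ 0.54899283,  0.42640892, -0.71887572],
       [-0.58365843, -0.4200698 , -0.6948987 ]]), 't': array([ 0.3097931 , -0.2077851 ,  1.50764247])}
wrist {'fx': 383.64632922210114, 'fy': 383.64632922210114, 'cx': 316.97637538343145, 'cy': 239.40833382295042, 'tool_from_camera': array([[ 1.07469125e-03, -9.60368071e-01, -2.78732872e-01,
         7.15733701e-02],
       [ 9.99998857e-01,  7.35776799e-04,  1.32052411e-03,
         3.41013511e-04],
       [-1.06310402e-03, -2.78733973e-01,  9.60367764e-01,
        -1.23474459e-01],
       [ 0.00000000e+00,  0.00000000e+00,  0.00000000e+00,
         1.00000000e+00]])}
```

View pics/top0.png

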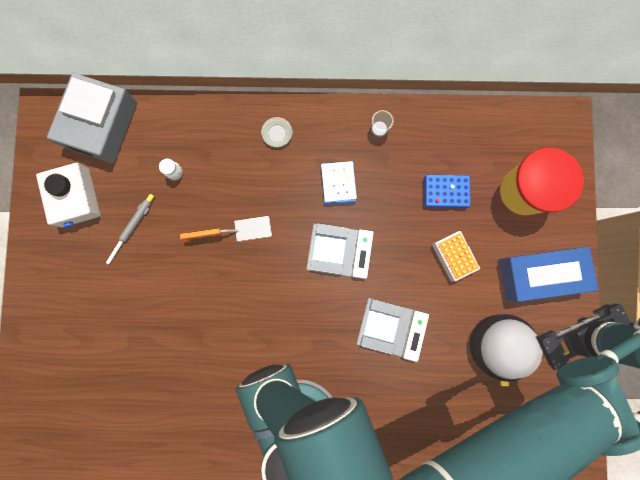

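View pics/scene0.png

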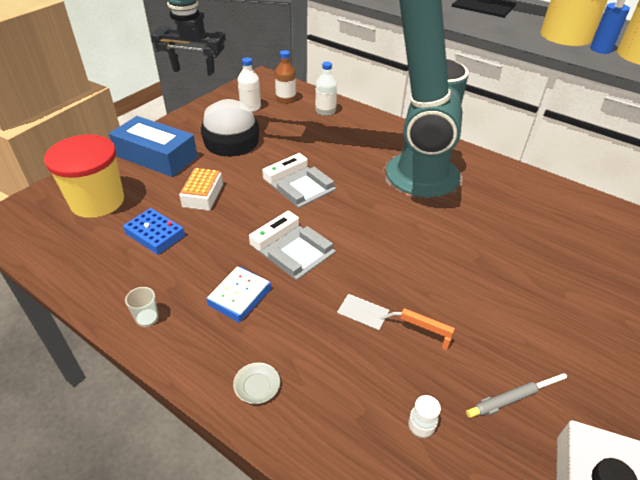

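The top view shows two viewer look-alikes, at (340,250) and (393,328). The first is farther to the robot's left (+y), so I'll use that one. The rack with the spotted plate is at (339,183), while the blue tube block at (447,192) is a bystander. The spatula has its handle at (200,235) and its blade at (253,229); the grey/yellow tool at (132,230) is not the one I want.

```bash
cat > h.py <<'E'
import numpy as np,cv2
from station import robot,cams,workorder
from scipy.spatial.transform import Rotation as Ro
def cam(n,s=None):
    c=cams.get_calibration(n);K=np.array([[c['fx'],0,c['cx']],[0,c['fy'],c['cy']],[0,0,1]])
    if n=='wrist':
        s=s or robot.sense();T=np.eye(4);T[:3,:3]=Ro.from_rotvec(s['orientation']).as_matrix();T[:3,3]=s['ee_pos']
        E=np.linalg.inv(T@c['tool_from_camera']);return K,E[:3,:3],E[:3,3]
    return K,c['R'],c['t']
def un(C,u,v,z):
    K,R,t=C;o=-R.T@t;d=R.T@np.linalg.solve(K,[u,v,1.]);return o+d*(z-o[2])/d[2]
def pr(C,X):
    K,R,t=C;p=K@(R@np.asarray(X)+t);return p[:2]/p[2]
E
python3 - <<'E'
from h import *
C=cam('top')
for n,u,v,z in[('plate',339,181,.028),('viewer',328,249,.02),('viewerB',382,327,.02),('tail',182,237,.05),('handle_end',218,232,.05),('blade',253,229,.0),('bowl',277,133,.02),('jar',170,170,.05)]:print(n,un(C,u,v,z).round(3))
im=cv2.imread('pics/top0.png')
cv2.imwrite('pics/crop0.png',cv2.resize(im[145:285,165:390],None,fx=3.5,fy=3.5,interpolation=3))
E
```

```text
plate [ 0.675 -0.103  0.028]
viewer [ 0.481 -0.075  0.02 ]
viewerB [ 0.266 -0.228  0.02 ]
tail [0.506 0.33  0.05 ]
handle_end [0.521 0.231 0.05 ]
blade [0.537 0.142 0.   ]
bowl [0.815 0.078 0.02 ]
jar [0.694 0.372 0.05 ]
```

View pics/crop0.png

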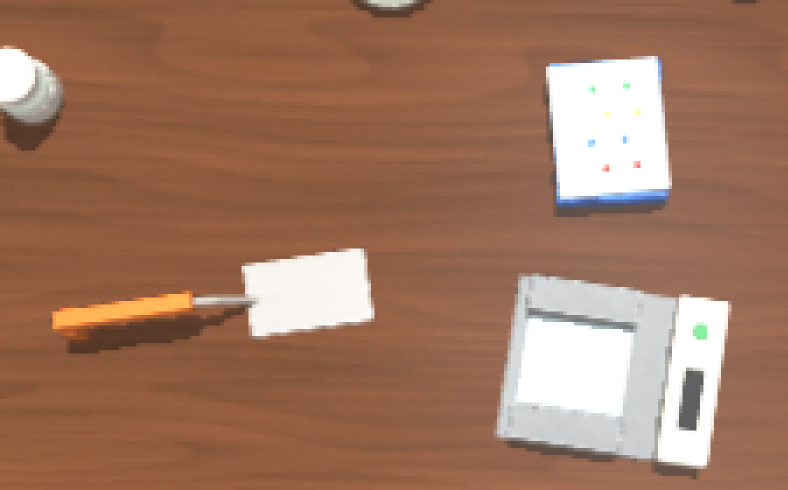

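Close crop: the spatula blade spans crop (243,265)–(373,320). The spotted white plate lies on the blue rack at (608,130), and the chosen viewer is at (580,365) with its control block on the right. Next I move the wrist camera above the area.

```bash
python3 -m pendant '[0,0,1.138,0.297,0.732,0.10,-1, 0,0,1.138,0.297,0.732,0.10,-1, 0,0,1.138,0.297,0.732,0.10,-1, 0,0,1.138,0.297,0.732,0.10,-1, 0,0,1.138,0.297,0.732,0.10,-1, 0,0,1.138,0.297,0.732,0.10,-1, 0,0,1.138,0.297,0.732,0.10,-1, 0,0,1.138,0.297,0.732,0.10,-1, 0,0,1.138,0.297,0.732,0.10,-1, 0,0,1.138,0.297,0.732,0.10,-1, 0,0,1.138,0.297,0.732,0.10,-1, 0,0,1.138,0.297,0.732,0.10,-1, 0,0,1.138,0.297,0.732,0.10,-1, 0,0,1.138,0.297,0.732,0.10,-1, 0,0,1.138,0.297,0.732,0.10,-1, 0,0,1.138,0.297,0.732,0.10,-1, 0,0,1.138,0.297,0.732,0.10,-1, 0,0,1.138,0.297,0.732,0.10,-1, 0,0,1.138,0.297,0.732,0.10,-1, 0,0,1.138,0.297,0.732,0.10,-1]'; python3 - <<'E'
from h import *
s=robot.sense();print(s['t'],s['ee_pos'],s['orientation'],s['q'].round(2),abs(s['qd']).max())
im=cams.get_image('wrist');cv2.imwrite('pics/w1.png',im[:,:,::-1])
import pickle;pickle.dump(s,open('s1.pkl','wb'))
E
```

```text
t: 2.15
ee_pos: [0.5802, 0.118, 0.3604]
orientation: [-2.222, -2.22, 0.001]
contact_force: [-0.4, -0.2, 0.5]
gripper_width: 0.0881
grip_force: 0.0
2.15 [0.58020012 0.11802067 0.36042871] [-2.22226018e+00 -2.22041642e+00  1.19763950e-03] [ 0.16  0.06  1.66 -0.    1.42  0.16] 0.004027395512206202
```

View pics/w1.png

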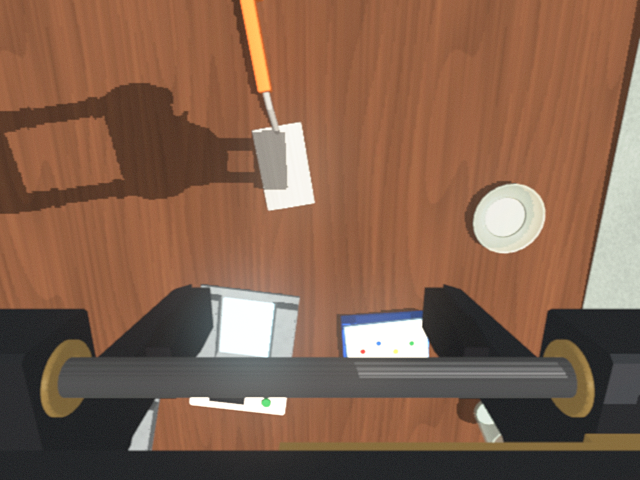

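The wrist view shows the spatula blade corners at about (252,130), (301,123), (314,203) and (269,210), with the handle running to (246,0). The gripper partly hides the rack and viewer at rows 290–410, so I shift towards -y to see them clearly.

```bash
python3 -m pendant '[0,0,0,0,-0.18,0,-1, 0,0,0,0,-0.18,0,-1, 0,0,0,0,-0.18,0,-1, 0,0,0,0,-0.18,0,-1, 0,0,0,0,-0.18,0,-1, 0,0,0,0,-0.18,0,-1, 0,0,0,0,-0.18,0,-1]'; python3 - <<'E'
from h import *
import pickle
s=robot.sense();pickle.dump(s,open('s2.pkl','wb'))
im=cams.get_image('wrist')[:,:,::-1].copy();cv2.imwrite('pics/w2.png',im)
cv2.imwrite('pics/w2c.png',cv2.resize(im[0:330,130:500],None,fx=1.8,fy=1.8,interpolation=3))
C=cam('wrist',pickle.load(open('s1.pkl','rb')))
P=[un(C,u,v,.0025)[:2] for u,v in[(252,130),(301,123),(314,203),(269,210)]]
for p in P:print(p.round(4))
print('c',np.mean(P,0))
H=[un(C,u,v,.056)[:2] for u,v in[(247,20),(264.5,88)]];print('handle top mid pts',H)
g=cv2.imread('pics/w1.png');o=((g[:,:,2]>180)&(g[:,:,0]<90)&(g[:,:,1]>80)&(g[:,:,1]<190)).astype(np.uint8)
for v in range(5,100,12):
    c=np.where(o[v,200:300])[0]+200
    if len(c):print(v,c.min(),c.max(),un(C,c.mean(),v,.056)[:2].round(4))
E
```

```text
t: 2.9
ee_pos: [0.5805, -0.0601, 0.3608]
orientation: [-2.22, -2.222, -0.001]
contact_force: [0.3, 0.5, 0.5]
gripper_width: 0.0877
grip_force: 0.0
[0.502  0.1864]
[0.5612 0.1945]
[0.5766 0.0971]
[0.5191 0.088 ]
c [0.53971956 0.14151676]
handle top mid pts [array([0.51066917, 0.29205552]), array([0.5256768 , 0.22883288])]
5 241 256 [0.5139 0.3053]
17 243 258 [0.5154 0.2947]
29 245 260 [0.5158 0.284 ]
41 248 263 [0.5194 0.2731]
53 250 265 [0.5209 0.2621]
65 252 267 [0.5214 0.2509]
77 255 269 [0.5245 0.2395]
89 257 271 [0.5262 0.2279]
```

View pics/w2c.png

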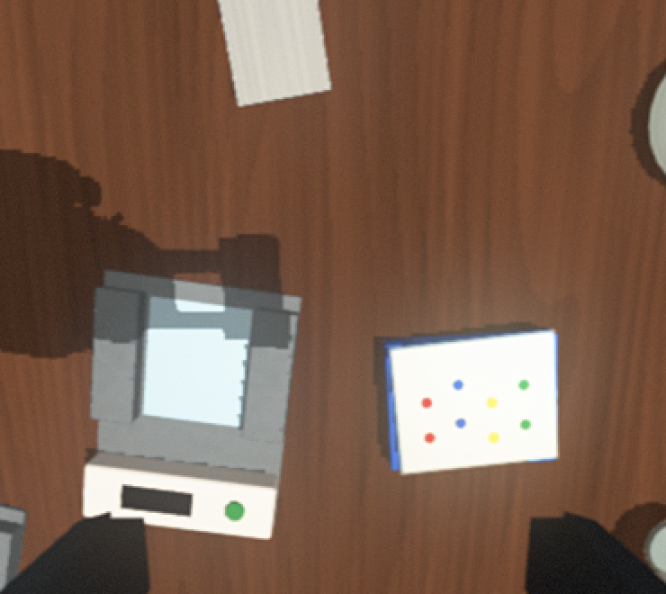

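The crop shows the plate corners at crop (390,348), (555,331), (557,459) and (400,473). The viewer's ledges are at crop (92–142, 288–420) and (243–297, 308–442), with the control block below them. I'll fit poses to these and check with a metric overlay.

```bash
cat > fit.py <<'E'
from h import *
import pickle
from scipy.optimize import least_squares
s=pickle.load(open('s2.pkl','rb'));C=cam('wrist',s)
im=cv2.imread('pics/w2.png')
def rect(z,x0,x1,y0,y1,m=.0005):
    # output: col grows with x, row grows with -y
    W,H=int((x1-x0)/m),int((y1-y0)/m)
    dst=np.float32([[0,0],[W,0],[W,H],[0,H]]);src=np.float32([pr(C,p) for p in[(x0,y1,z),(x1,y1,z),(x1,y0,z),(x0,y0,z)]])
    return cv2.warpPerspective(im,cv2.getPerspectiveTransform(src,dst),(W,H))
E
python3 - <<'E'
from fit import *
r=rect(.028,.60,.76,-.19,-.02)
m=(r.min(2)>170).astype(np.uint8);m=cv2.morphologyEx(m,cv2.MORPH_CLOSE,np.ones((25,25)))
cs=cv2.findContours(m,0,2)[0];c=max(cs,key=cv2.contourArea);b=cv2.minAreaRect(c);print('plate',b[0][0]*.0005+.60,-.02-b[0][1]*.0005,np.array(b[1])*.5,b[2])
cor=cv2.boxPoints(b)
cv2.drawContours(r,[cor.astype(int)],-1,(0,0,255),1)
print('corners click',[un(C,130+u/1.8,v/1.8,.028)[:2].round(4) for u,v in[(390,348),(555,331),(557,459),(400,473)]])
v=rect(.024,.39,.57,-.19,.0)
# viewer model fit from clicked corners: ledge corners in viewer frame (x,y): x axis ~ -y ; z up => viewer y axis ~ +x
cl=[((-45,-67),(95,288)),((-45,-38),(142,292)),((45,-38),(137,420)),((45,-67),(92,417)),((-45,38),(253,308)),((-45,67),(297,312)),((45,67),(283,442)),((45,38),(243,436))]
L=np.array([a for a,_ in cl])/1000;Wd=np.array([un(C,130+u/1.8,w/1.8,.024)[:2] for _,(u,w) in cl])
def T(p,L):
    ex=np.array([np.sin(p[2]),-np.cos(p[2])]);ey=np.array([np.cos(p[2]),np.sin(p[2])])
    return p[:2]+L[:,:1]*ex+L[:,1:]*ey
f=least_squares(lambda p:(T(p,L)-Wd).ravel(),[.48,-.07,0]);print('viewer',f.x,np.degrees(f.x[2]),'\n',((T(f.x,L)-Wd)*1000).round(1))
P=T(f.x,L)
for q in(P[:4],P[[4,5,6,7]]):cv2.polylines(v,[np.array([[(a-.39)/.0005,(0-b_)/.0005] for a,b_ in q],int)],True,(0,0,255),1)
h=max(r.shape[0],v.shape[0]);pad=lambda a:cv2.copyMakeBorder(a,0,h-a.shape[0],0,0,0)
cv2.imwrite('pics/rect.png',np.hstack([pad(v),pad(r)]))
E
```

```text
plate 0.675430435180664 -0.10203667449951172 [ 89.33992767 109.62483978] 83.45370483398438
corners click [array([ 0.6165, -0.064 ]), array([ 0.7252, -0.0525]), array([ 0.7347, -0.1417]), array([ 0.6255, -0.1522])]
viewer [ 0.48396461 -0.07721057 -0.12526233] -7.177002569204551 
 [[ 0.3  1.3]
 [-1.4  0.2]
 [-2.5 -2.1]
 [-0.4 -0.6]
 [ 1.5  0.9]
 [ 1.3 -0.1]
 [ 1.1  0.5]
 [ 0.1 -0.2]]
```

View pics/rect.png

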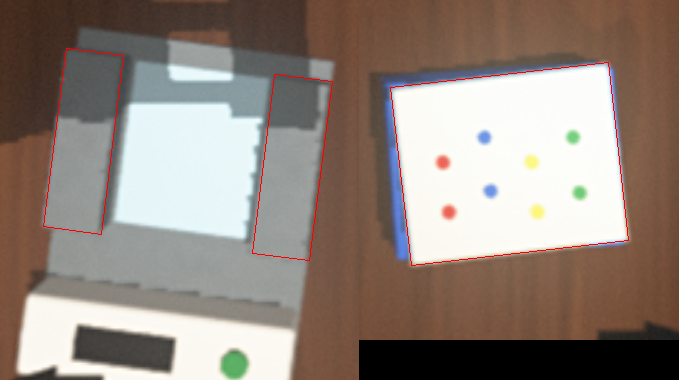

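The overlay fits both well, so the viewer pose is good to about 1 mm. Next I check the rack's own pose from the blue edges, because the blade has to enter its channel.

```bash
python3 - <<'E'
from fit import *
x0,y1=.59,-.03
def mask(z):
    r=rect(z,.59,.76,-.18,-.03).astype(int)
    return (r[:,:,0]-r[:,:,2]>45),r
for z in(0,.024):
    m,r=mask(z)
    L=[];R=[]
    for y in np.arange(-.135,-.07,.005):
        row=int((y1-y)/.0005);c=np.where(m[row])[0]
        if len(c):L.append((y,c[0]*.0005+x0));R.append((y,c[-1]*.0005+x0))
    L=np.array(L);R=np.array(R)
    print('z',z);print(' L',(L*1000).round(1).tolist());print(' R',(R*1000).round(1).tolist())
    for n,a in(('L',L),('R',R)):
        k=np.polyfit(a[:,0],a[:,1],1);print(n,'yaw',np.degrees(np.arctan(-k[0])),'x at y=-.102',np.polyval(k,-.102))
    F=[(x,y1-.0005*np.where(m[:,int((x-x0)/.0005)])[0][0]) for x in np.arange(.63,.72,.01) if m[:,int((x-x0)/.0005)].any()];print('F',np.array(F).round(4).tolist())
# rail inner edges are hidden; top camera cross-check
t=cv2.imread('pics/top0.png').astype(int);C2=cam('top')
b=(t[:,:,0]-t[:,:,2]>60)
for u in range(324,358,4):
    c=np.where(b[160:215,u])[0]+160
    if len(c):print(u,c.min(),c.max(),un(C2,u,c.max()+.5,0)[:2].round(4))
E
```

```text
z 0
 L [[-135.0, 619.0], [-130.0, 619.0], [-125.0, 618.5], [-120.0, 618.5], [-115.0, 618.0], [-110.0, 617.5], [-105.0, 617.0], [-100.0, 617.0], [-95.0, 616.5], [-90.0, 616.0], [-85.0, 615.5], [-80.0, 615.0], [-75.0, 615.5]]
 R [[-135.0, 624.5], [-130.0, 624.0], [-125.0, 673.5], [-120.0, 672.5], [-115.0, 622.5], [-110.0, 622.0], [-105.0, 622.0], [-100.0, 739.0], [-95.0, 738.5], [-90.0, 738.0], [-85.0, 737.5], [-80.0, 737.0], [-75.0, 737.0]]
L yaw 4.022969123498591 x at y=-.102 0.6169428571428571
R yaw -65.97504489493424 x at y=-.102 0.6904225274725272
F [[0.64, -0.062], [0.65, -0.062], [0.67, -0.0925]]
z 0.024
 L [[-135.0, 618.0], [-130.0, 617.5], [-125.0, 617.0], [-120.0, 617.0], [-115.0, 616.5], [-110.0, 616.0], [-105.0, 615.5], [-100.0, 615.0], [-95.0, 615.0], [-90.0, 615.0], [-85.0, 614.5], [-80.0, 613.5], [-75.0, 613.5]]
 R [[-135.0, 622.5], [-130.0, 622.5], [-125.0, 622.0], [-120.0, 621.5], [-115.0, 669.0], [-110.0, 620.5], [-105.0, 620.0], [-100.0, 620.0], [-95.0, 731.0], [-90.0, 730.5], [-85.0, 730.0], [-80.0, 730.0], [-75.0, 729.5]]
L yaw 4.210882593222121 x at y=-.102 0.6154714285714286
R yaw -66.18721584790242 x at y=-.102 0.673643956043956
F [[0.64, -0.058], [0.66, -0.057]]
324 163 202 [ 0.6172 -0.0616]
328 202 203 [ 0.6145 -0.0732]
332 202 202 [ 0.6176 -0.0848]
336 201 202 [ 0.6178 -0.0963]
340 201 202 [ 0.6179 -0.1079]
344 200 202 [ 0.6181 -0.1195]
348 200 202 [ 0.6183 -0.1311]
352 200 201 [ 0.6214 -0.1427]
```

The rack centre is about (0.6745, -0.102) with yaw 4.4°, and the plate is nearly centred on it with yaw about 6.2°. The spatula origin is about (0.521, 0.260) with yaw 9.1°. I'll grip it about 18 mm ahead of the nominal place, because the grip force is limited and the shorter arm reduces sag.

```bash
python3 -m pendant '[0,0,0.159,-0.0575,0.302,-0.20,-1, 0,0,0.159,-0.0575,0.302,-0.20,-1, 0,0,0.159,-0.0575,0.302,-0.20,-1, 0,0,0.159,-0.0575,0.302,-0.20,-1, 0,0,0.159,-0.0575,0.302,-0.20,-1, 0,0,0.159,-0.0575,0.302,-0.20,-1, 0,0,0.159,-0.0575,0.302,-0.20,-1, 0,0,0.159,-0.0575,0.302,-0.20,-1, 0,0,0.159,-0.0575,0.302,-0.20,-1, 0,0,0.159,-0.0575,0.302,-0.23,-1, 0,0,0.159,-0.0575,0.302,-0.26,-1, 0,0,0.159,-0.0575,0.302,-0.28,-1, 0,0,0.159,-0.0575,0.302,-0.295,-1, 0,0,0.159,-0.0575,0.302,-0.305,-1, 0,0,0.159,-0.0575,0.302,-0.313,-1, 0,0,0.159,-0.0575,0.302,-0.313,-1, 0,0,0.159,-0.0575,0.302,-0.313,-1]' && python3 -m pendant '[0,0,0,0,0,0,1, 0,0,0,0,0,0,1, 0,0,0,0,0,0,1, 0,0,0,0,0,0,1, 0,0,0,0,0,0,1, 0,0,0,0,0,0,1, 0,0,0,0,0,0,1, 0,0,0,0,0,0,1]'
```

```text
t: 4.65
ee_pos: [0.5239, 0.2416, 0.0484]
orientation: [2.036, 2.391, 0.001]
contact_force: [0.6, -0.5, 0.0]
gripper_width: 0.088
grip_force: 0.0
t: 5.45
ee_pos: [0.5232, 0.2415, 0.0477]
orientation: [-2.037, -2.392, 0.0]
contact_force: [0.4, -0.0, 0.8]
gripper_width: 0.0265
grip_force: 0.0
```

```bash
python3 -m pendant '[0,0,0,0,0,0,1, 0,0,0,0,0,0,1, 0,0,0,0,0,0,1, 0,0,0,0,0,0,1, 0,0,0,0,0,0,1, 0,0,0,0,0,0,1]' && python3 -m pendant '[0,0,0,0,0,0.02,1, 0,0,0,0,0,0.04,1, 0,0,0,0,0,0.06,1, 0,0,0,0,0,0.08,1, 0,0,0,0,0,0.08,1, 0,0,0,0,0,0.08,1]'; python3 - <<'E'
from h import *
import pickle
s=robot.sense();pickle.dump(s,open('s3.pkl','wb'))
im=cams.get_image('wrist')[:,:,::-1].copy();cv2.imwrite('pics/w3.png',im)
im2=cams.get_image('scene')[:,:,::-1].copy();cv2.imwrite('pics/sc3.png',im2)
cv2.imwrite('pics/v3.png',np.hstack([cv2.resize(im,(400,300)),cv2.resize(im2[180:400,280:573],(400,300))]))
E
```

```text
t: 6.05
ee_pos: [0.5231, 0.2415, 0.0476]
orientation: [-2.037, -2.392, 0.0]
contact_force: [-0.4, -0.3, 0.4]
gripper_width: 0.0138
grip_force: 30.0
t: 6.65
ee_pos: [0.5234, 0.2415, 0.1277]
orientation: [2.037, 2.391, 0.001]
contact_force: [-0.5, -0.9, -0.7]
gripper_width: 0.0137
grip_force: 30.0
```

View pics/v3.png

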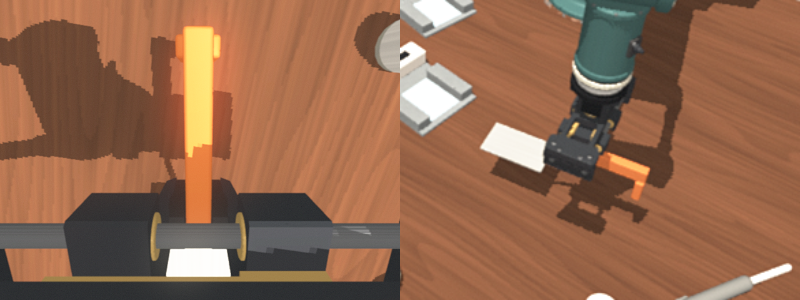

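The spatula is held and its handle is aligned with the fingers. I'll quantify the sag by fitting the held blade's pitch to the blade corners in the scene camera.

```bash
cat > sag.py <<'E'
from h import *
from scipy.optimize import minimize_scalar
def corners(s,pitch,gx=.018,gz=.045):
    R=Ro.from_rotvec(s['orientation']).as_matrix();d=-R[:,0];u=-R[:,2];w=np.cross(u,d);o=s['ee_pos']+.003*R[:,2]
    c,sn=np.cos(pitch),np.sin(pitch)
    return [o+(x-gx)*(c*d-sn*u)+(z-gz)*(c*u+sn*d)+y*w for x,y,z in[(.170,.03,.0025),(.170,-.03,.0025),(.07,.03,.0025),(.07,-.03,.0025)]]
E
python3 - <<'E'
from sag import *
import pickle
s=pickle.load(open('s3.pkl','rb'));C=cam('scene')
for p in(-.05,0,.05,.1):print(p,[pr(C,X).round(1).tolist() for X in corners(s,p)])
im=cv2.imread('pics/sc3.png')
P=np.array([pr(C,X) for X in corners(s,0)]);print(P.min(0),P.max(0))
m=((im.min(2)>175)&(np.ptp(im.astype(int),2)<45)).astype(np.uint8);n,l,st,ce=cv2.connectedComponentsWithStats(m)
for k in range(1,n):
    if abs(ce[k]-P.mean(0)).max()<30 and st[k,4]>300:
        c=cv2.findContours((l==k).astype(np.uint8),0,2)[0][0];print(st[k],cv2.approxPolyDP(c,3,True)[:,0].tolist())
E
```

```text
-0.05 [[336.8, 285.4], [349.0, 267.1], [380.8, 304.6], [391.7, 285.2]]
0 [[337.5, 288.1], [349.6, 269.8], [381.6, 305.8], [392.5, 286.3]]
0.05 [[338.3, 290.9], [350.3, 272.6], [382.5, 307.0], [393.3, 287.5]]
0.1 [[339.3, 293.6], [351.2, 275.3], [383.4, 308.2], [394.2, 288.7]]
[337.49688476 269.81926138] [392.45189766 305.82681284]
[339 270  48  36 970] [[350, 270], [339, 288], [382, 305], [386, 284]]
```

The blade is level when unloaded. I'll move to the +y mouth of the rack channel with the blade tip about 25 mm short of the plate, then lower to mid-channel height.

```bash
python3 -m pendant '[0,0,-0.082,0.0135,-0.0122,0,1, 0,0,-0.082,0.0335,-0.0306,0,1, 0,0,-0.082,0.0605,-0.0551,0,1, 0,0,-0.082,0.0875,-0.0796,0,1, 0,0,-0.082,0.1115,-0.1015,0,1, 0,0,-0.082,0.1265,-0.1152,0,1, 0,0,-0.082,0.1345,-0.1224,0,1, 0,0,-0.082,0.1345,-0.1224,-0.02,1, 0,0,-0.082,0.1345,-0.1224,-0.04,1, 0,0,-0.082,0.1345,-0.1224,-0.055,1, 0,0,-0.082,0.1345,-0.1224,-0.067,1, 0,0,-0.082,0.1345,-0.1224,-0.067,1, 0,0,-0.082,0.1345,-0.1224,-0.067,1]'; python3 - <<'E'
from sag import *
import pickle
s=robot.sense();pickle.dump(s,open('s4.pkl','wb'));print(s['ee_pos'],s['orientation'])
T=cams.get_image('top')[:,:,::-1].copy();cv2.imwrite('pics/t4.png',T);im=cams.get_image('scene')[:,:,::-1].copy();cv2.imwrite('pics/sc4.png',im)
X=corners(s,0);print(np.round(X,4))
for n,a in(('scene',im),('top',T)):
    C=cam(n)
    cv2.polylines(a,[np.array([pr(C,X[i])*16 for i in(0,1,3,2)],int)],True,(0,0,255),1,cv2.LINE_AA,4)
    R0=np.array([.6745,-.102]);ex=np.array([.0767,-.9971]);ey=np.array([.9971,.0767])
    for q in(-.058,-.038,.038,.058):
        A=R0-.045*ex+q*ey;B=R0+.045*ex+q*ey
        cv2.line(a,*[tuple((pr(C,[*Q,.024])*16).astype(int).tolist()) for Q in(A,B)],(0,255,255),1,cv2.LINE_AA,4)
k=lambda a:cv2.resize(a,(400,400),interpolation=3)
cv2.imwrite('pics/v4.png',np.hstack([k(im[230:350,190:310]),k(T[130:230,270:370])]))
E
```

```text
t: 8.05
ee_pos: [0.6576, 0.1195, 0.0607]
orientation: [-2.132, -2.307, 0.0]
contact_force: [-0.2, -0.3, -1.4]
gripper_width: 0.0136
grip_force: 30.0
[0.65758063 0.11948453 0.06065622] [-2.13244783e+00 -2.30667842e+00  3.28151911e-04]
[[ 0.6994 -0.0297  0.0151]
 [ 0.6396 -0.0344  0.0152]
 [ 0.6915  0.07    0.0151]
 [ 0.6317  0.0653  0.0152]]
```

View pics/v4.png

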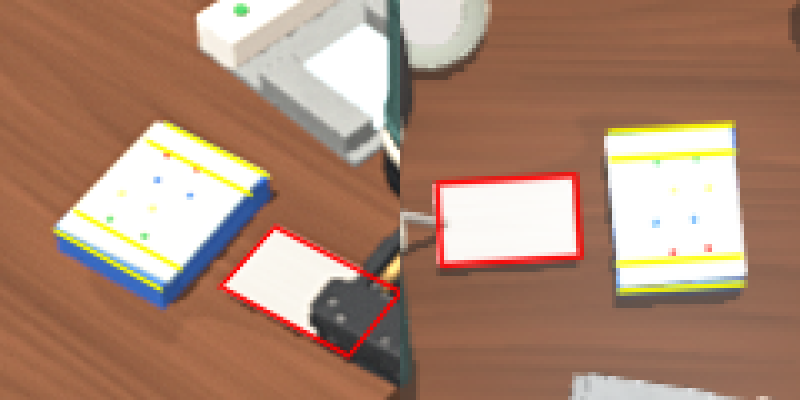

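The blade model (red) matches the real blade in both views, and the blade lines up with the channel (yellow). Now I slide it under the plate.

```bash
python3 -m pendant '[0,0,0,0.001,-0.010,0,1, 0,0,0,0.002,-0.022,0,1, 0,0,0,0.0028,-0.034,0,1, 0,0,0,0.0037,-0.046,0,1, 0,0,0,0.0046,-0.058,0,1, 0,0,0,0.0055,-0.070,0,1, 0,0,0,0.0065,-0.082,0,1, 0,0,0,0.0073,-0.094,0,1, 0,0,0,0.0081,-0.105,0,1, 0,0,0,0.0088,-0.1147,0,1, 0,0,0,0.0088,-0.1147,0,1]' && python3 -m pendant '[0,0,0,0,0,0.004,1, 0,0,0,0,0,0.006,1, 0,0,0,0,0,0.008,1, 0,0,0,0,0,0.010,1, 0,0,0,0,0,0.012,1, 0,0,0,0,0,0.014,1, 0,0,0,0,0,0.016,1, 0,0,0,0,0,0.016,1]'; python3 - <<'E'
from sag import *
import pickle
s=robot.sense();pickle.dump(s,open('s5.pkl','wb'));print(s['ee_pos'],s['contact_force'],s['wrist_torque'])
T=cams.get_image('top')[:,:,::-1].copy();im=cams.get_image('scene')[:,:,::-1].copy();cv2.imwrite('pics/t5.png',T);cv2.imwrite('pics/sc5.png',im)
k=lambda a:cv2.resize(a,(400,400),interpolation=3)
cv2.imwrite('pics/v5.png',np.hstack([k(im[220:340,180:300]),k(T[130:230,270:370])]))
E
```

```text
t: 9.25
ee_pos: [0.6667, 0.003, 0.0607]
orientation: [2.134, 2.305, -0.0]
contact_force: [0.2, 0.3, -0.9]
gripper_width: 0.0137
grip_force: 30.0
t: 10.05
ee_pos: [0.6667, 0.0045, 0.0771]
orientation: [2.133, 2.306, 0.001]
contact_force: [0.0, -0.6, -1.5]
gripper_width: 0.0137
grip_force: 30.0
[0.66672711 0.00446486 0.07706673] [ 0.01200247 -0.5735818  -1.47288372] [ 0.0920373  -0.04077661 -0.00566132]
```

View pics/v5.png

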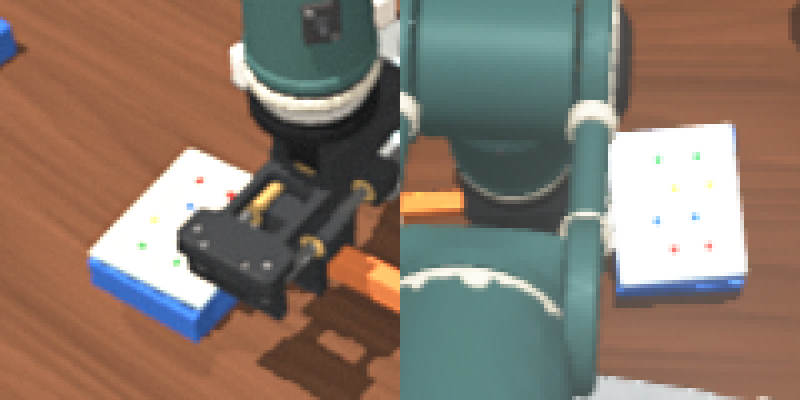

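The plate's white top now stands off the blue rails; the spots are still at about the same place in the top view. I'll lift further, then use colour-spot tracking in both cameras to measure the plate pose and tilt numerically.

```bash
python3 -m pendant '[0,0,0,0,0,0.004,1, 0,0,0,0,0,0.010,1, 0,0,0,0,0,0.017,1, 0,0,0,0,0,0.024,1, 0,0,0,0,0,0.030,1, 0,0,0,0,0,0.034,1, 0,0,0,0,0,0.034,1, 0,0,0,0,0,0.034,1]'; cat > spots.py <<'E'
from h import *
def spots(im,C,z,box):
    # coloured spots inside white region near box (u0,v0,u1,v1); returns list (hue,u,v)
    u0,v0,u1,v1=box;a=cv2.resize(im[v0:v1,u0:u1],None,fx=4,fy=4,interpolation=2)
    h=cv2.cvtColor(a,cv2.COLOR_BGR2HSV);w=((h[:,:,1]<40)&(h[:,:,2]>170)).astype(np.uint8)
    n,l,st,_=cv2.connectedComponentsWithStats(w);k=1+st[1:,4].argmax();c=max(cv2.findContours((l==k).astype(np.uint8),0,2)[0],key=cv2.contourArea)
    f=np.zeros_like(w);cv2.drawContours(f,[c],-1,1,-1);f=cv2.erode(f,np.ones((9,9)))
    m=((h[:,:,1]>50)&(f>0)).astype(np.uint8);n,l,st,ce=cv2.connectedComponentsWithStats(m)
    out=[]
    for i in range(1,n):
        if st[i,4]>15:
            S=h[:,:,1].astype(float)*(l==i);hue=np.median(h[:,:,0][l==i]);vv,uu=np.indices(S.shape);out.append((hue,(uu*S).sum()/S.sum()/4+u0-.375,(vv*S).sum()/S.sum()/4+v0-.375))
    hull=cv2.approxPolyDP(cv2.convexHull(c),8,True)[:,0]/4.+[u0,v0]
    return out,hull
E
python3 - <<'E'
from spots import *
s=robot.sense();print(s['ee_pos'],s['contact_force'],s['wrist_torque'])
T=cams.get_image('top')[:,:,::-1].copy();im=cams.get_image('scene')[:,:,::-1].copy();cv2.imwrite('pics/t6.png',T);cv2.imwrite('pics/sc6.png',im)
for n,a,z,b in(('top0',cv2.imread('pics/top0.png'),.028,(315,155,365,210)),('top6',T,.058,(310,145,375,210)),('scene0',cv2.imread('pics/scene0.png'),.028,(195,255,285,325)),('scene6',im,.058,(180,225,290,325))):
    C=cam(n[:-1]);o,h=spots(a,C,z,b);print(n,'hull',[un(C,u,v,z)[:2].round(4).tolist() for u,v in h])
    for q in sorted(o):print('  ',int(q[0]),round(q[1],1),round(q[2],1),un(C,q[1],q[2],z)[:2].round(4))
E
```

```text
t: 10.95
ee_pos: [0.6665, 0.0044, 0.1108]
orientation: [2.133, 2.306, 0.0]
contact_force: [-0.5, 0.3, -2.8]
gripper_width: 0.0137
grip_force: 30.0
[0.66648966 0.00440941 0.1108016 ] [-0.50175431  0.25846912 -2.80009389] [ 0.07386685 -0.10888267  0.00810412]
top0 hull [[0.7338, -0.1411], [0.6267, -0.154], [0.616, -0.0655], [0.7229, -0.0518]]
   2 337.8 192.7 [ 0.6411 -0.1002]
   2 346.7 191.6 [ 0.6447 -0.1253]
   30 338.0 177.1 [ 0.6863 -0.1001]
   30 346.8 176.6 [ 0.688  -0.1252]
   67 343.6 169.0 [ 0.7099 -0.1157]
   68 333.8 170.0 [ 0.7067 -0.088 ]
   103 333.5 185.3 [ 0.6623 -0.0877]
   104 343.0 184.4 [ 0.6652 -0.1147]
top6 hull [[0.7446, -0.0268], [0.7528, -0.0455], [0.7343, -0.1416], [0.6268, -0.1536], [0.617, -0.0671], [0.6437, -0.0216]]
   2 338.7 189.6 [ 0.6439 -0.1012]
   2 347.8 188.8 [ 0.6465 -0.1264]
   30 338.8 174.0 [ 0.6881 -0.1011]
   30 347.8 173.0 [ 0.6912 -0.1262]
   68 334.3 166.6 [ 0.7089 -0.0883]
   68 344.6 165.5 [ 0.7124 -0.117 ]
   104 334.1 182.4 [ 0.6642 -0.0884]
   104 343.9 181.5 [ 0.6671 -0.1155]
scene0 hull [[0.6239, -0.149], [0.6149, -0.0622], [0.7227, -0.0503], [0.7335, -0.1403]]
   5 248.6 280.2 [ 0.6408 -0.1022]
   6 239.8 275.9 [ 0.6433 -0.1269]
   30 226.1 287.5 [ 0.6878 -0.1271]
   30 235.3 292.1 [ 0.6849 -0.1017]
   59 222.5 295.3 [ 0.7088 -0.1175]
   59 232.8 300.3 [ 0.7055 -0.0896]
   108 246.6 288.2 [ 0.6613 -0.0897]
   109 236.7 283.5 [ 0.6645 -0.1166]
scene6 hull [[0.618, -0.1595], [0.6125, -0.1107], [0.698, -0.0596], [0.7175, -0.058], [0.728, -0.1457]]
   5 238.3 263.4 [ 0.6357 -0.1349]
   30 224.3 275.2 [ 0.6812 -0.1344]
   59 220.6 282.9 [ 0.7024 -0.125 ]
   60 231.0 288.0 [ 0.6992 -0.097 ]
```

```bash
cat > tri.py <<'E'
from spots import *
A,B=cam('top'),cam('scene')
def tri(a,b):
    P=[K@np.c_[R,t] for K,R,t in(A,B)];X=cv2.triangulatePoints(P[0],P[1],np.float64(a),np.float64(b))[:,0];return X[:3]/X[3]
E
python3 - <<'E'
from tri import *
t0,s0=[(338.0,177.1),(346.7,191.6),(346.8,176.6),(343.6,169),(333.8,170)],[(235.3,292.1),(239.8,275.9),(226.1,287.5),(222.5,295.3),(232.8,300.3)]
print('before',[tri(a,b).round(4).tolist() for a,b in zip(t0,s0)])
t6,s6=[(347.8,188.8),(347.8,173),(344.6,165.5),(334.3,166.6)],[(238.3,263.4),(224.3,275.2),(220.6,282.9),(231,288)]
print('now',[tri(a,b).round(4).tolist() for a,b in zip(t6,s6)])
C=A
for z in(.0696,.0666):print(z,[un(C,u,v,z)[:2].round(4).tolist() for u,v in[(338.7,189.6),(347.8,188.8),(338.8,174),(347.8,173),(334.3,166.6),(344.6,165.5),(334.1,182.4),(343.9,181.5)]])
E
```

```text
before [[0.6859, -0.1002, 0.0298], [0.6444, -0.1254, 0.03], [0.6882, -0.1256, 0.0294], [0.7098, -0.116, 0.0298], [0.7064, -0.0881, 0.03]]
now [[0.644, -0.1257, 0.0706], [0.6884, -0.1254, 0.0703], [0.7093, -0.1162, 0.0701], [0.7061, -0.0882, 0.0702]]
0.0696 [[0.6416, -0.1008], [0.6442, -0.1258], [0.6853, -0.1005], [0.6885, -0.1253], [0.7059, -0.0879], [0.7095, -0.1163], [0.6615, -0.0879], [0.6645, -0.1148]]
0.0666 [[0.6422, -0.1009], [0.6449, -0.126], [0.686, -0.1007], [0.6892, -0.1255], [0.7067, -0.088], [0.7103, -0.1165], [0.6622, -0.088], [0.6651, -0.115]]
```

The plate is carried level: all the spots rose by the same amount (40–41 mm) and it has not shifted sideways on the blade. Now a smooth transfer over the viewer, turning -13°.

```bash
python3 -m pendant '[0,0,-0.002,-0.0015,0.0002,0,1, 0,0,-0.008,-0.0057,0.0008,0,1, 0,0,-0.017,-0.0124,0.0017,0,1, 0,0,-0.029,-0.0211,0.003,0,1, 0,0,-0.043,-0.0316,0.0045,0,1, 0,0,-0.059,-0.0434,0.0061,0,1, 0,0,-0.076,-0.0563,0.0079,0,1, 0,0,-0.095,-0.0698,0.0098,0,1, 0,0,-0.1135,-0.0837,0.0118,0,1, 0,0,-0.132,-0.0976,0.0138,0,1, 0,0,-0.151,-0.1111,0.0157,0,1, 0,0,-0.168,-0.124,0.0175,0,1, 0,0,-0.184,-0.1358,0.0191,0,1, 0,0,-0.198,-0.1463,0.0206,0,1, 0,0,-0.21,-0.155,0.0219,0,1, 0,0,-0.219,-0.1617,0.0228,0,1, 0,0,-0.225,-0.1659,0.0234,0,1, 0,0,-0.227,-0.1674,0.0236,0,1, 0,0,-0.227,-0.1674,0.0236,0,1, 0,0,-0.227,-0.1674,0.0236,0,1]'; python3 - <<'E'
from tri import *
s=robot.sense();print(s['ee_pos'],s['contact_force'])
T=cams.get_image('top')[:,:,::-1].copy();im=cams.get_image('scene')[:,:,::-1].copy();cv2.imwrite('pics/t7.png',T);cv2.imwrite('pics/sc7.png',im)
c=pr(A,[.484,-.0772,.0696]).astype(int);d=pr(B,[.484,-.0772,.0696]).astype(int)
for n,a,C,q in(('top',T,A,c),('scene',im,B,d)):
    o,h=spots(a,C,.0696,(q[0]-32,q[1]-32,q[0]+32,q[1]+32));print(n,'hull',[un(C,u,v,.0696)[:2].round(4).tolist() for u,v in h])
    for g in sorted(o):print('  ',int(g[0]),round(g[1],1),round(g[2],1),un(C,g[1],g[2],.0696)[:2].round(4))
E
```

```text
t: 13.05
ee_pos: [0.4996, 0.028, 0.1108]
orientation: [2.38, 2.05, 0.001]
contact_force: [0.1, -0.3, -1.7]
gripper_width: 0.0136
grip_force: 30.0
[0.49956674 0.02798845 0.11084107] [ 0.09195895 -0.33202411 -1.70817555]
top hull [[0.5041, 0.0058], [0.5467, -0.0433], [0.5321, -0.1622], [0.401, -0.1631], [0.4264, -0.0235], [0.4863, 0.0074]]
   3 325.9 258.6 [ 0.4511 -0.0682]
   3 334.9 259.7 [ 0.4487 -0.0928]
   30 329.9 242.7 [ 0.4945 -0.0784]
   30 338.9 243.9 [ 0.4918 -0.103 ]
   67 337.4 235.6 [ 0.5144 -0.0987]
   68 327.2 234.4 [ 0.5171 -0.0708]
   103 323.2 250.0 [ 0.4745 -0.0607]
   104 333.0 251.4 [ 0.471  -0.0873]
scene hull [[0.5016, -0.1646], [0.4375, -0.1554], [0.426, -0.09], [0.5063, 0.0047], [0.5559, -0.0016], [0.5847, -0.0389], [0.588, -0.0902]]
   58 284.5 236.9 [ 0.5137 -0.1   ]
   58 292.9 242.6 [ 0.5167 -0.0724]
```

```bash
cat > pose.py <<'E'
import numpy as np
ref=np.array([[.6416,-.1008],[.6442,-.1258],[.6853,-.1005],[.6885,-.1253],[.7059,-.0879],[.7095,-.1163],[.6615,-.0879],[.6645,-.1148]])
def pose(P):
    P=np.array(P);a,b=ref.mean(0),P.mean(0);M=(ref-a).T@(P-b);th=np.arctan2(M[0,1]-M[1,0],M.trace());c,s=np.cos(th),np.sin(th);R=np.array([[c,-s],[s,c]])
    p=b+R@(np.array([.6753,-.1021])-a);yaw=6.4+np.degrees(th);q=np.radians(-7.2);e=p-[.484,-.0772]
    print('plate',p,'yaw',yaw,'in viewer x,y',e@[np.sin(q),-np.cos(q)],e@[np.cos(q),np.sin(q)],'resid',abs((ref-a)@R.T+b-P).max())
E
python3 -c "
from pose import *
pose([[.4511,-.0682],[.4487,-.0928],[.4945,-.0784],[.4918,-.103],[.5171,-.0708],[.5144,-.0987],[.4745,-.0607],[.471,-.0873]])
from tri import *
print(tri((327.2,234.4),(292.9,242.6)),tri((337.4,235.6),(284.5,236.9)))"
```

```text
plate [ 0.48428764 -0.07735984] yaw -6.985918720229241 in viewer x,y 0.00012252899170317556 0.00030540149720465127 resid 0.0007041323253757503
[ 0.51740169 -0.07125524  0.07074036] [ 0.51448714 -0.09895991  0.0707879 ]
```

The plate is centred over the viewer to within 1 mm. I'll lower it gently until the ledges take it and the blade drops to mid-channel.

```bash
python3 -m pendant '[0,0,0,0,0,-0.004,1, 0,0,0,0,0,-0.012,1, 0,0,0,0,0,-0.02,1, 0,0,0,0,0,-0.027,1, 0,0,0,0,0,-0.032,1, 0,0,0,0,0,-0.035,1, 0,0,0,0,0,-0.037,1, 0,0,0,0,0,-0.0385,1, 0,0,0,0,0,-0.04,1, 0,0,0,0,0,-0.0413,1, 0,0,0,0,0,-0.0425,1, 0,0,0,0,0,-0.0438,1, 0,0,0,0,0,-0.045,1, 0,0,0,0,0,-0.0468,1, 0,0,0,0,0,-0.0485,1, 0,0,0,0,0,-0.05,1, 0,0,0,0,0,-0.05,1, 0,0,0,0,0,-0.05,1]'; cat > look.py <<'E'
from tri import *
from pose import pose
import sys
s=robot.sense();print(s['ee_pos'],s['contact_force'])
T=cams.get_image('top')[:,:,::-1].copy();im=cams.get_image('scene')[:,:,::-1].copy();cv2.imwrite(f'pics/t{sys.argv[1]}.png',T);cv2.imwrite(f'pics/sc{sys.argv[1]}.png',im)
c=pr(A,[.484,-.0772,.028]).astype(int);o,h=spots(T,A,.028,(c[0]-32,c[1]-32,c[0]+32,c[1]+32))
o=[(0 if g[0]<15 or g[0]>165 else 1 if g[0]<45 else 2 if g[0]<85 else 3,g[1],g[2]) for g in o];o.sort();print(len(o),[tuple(np.round(g,1)) for g in o])
if len(o)==8:pose([un(A,g[1],g[2],.028)[:2] for g in o])
E
python3 look.py 8
```

```text
t: 14.95
ee_pos: [0.4991, 0.028, 0.0606]
orientation: [-2.381, -2.05, 0.0]
contact_force: [-0.4, -0.1, -0.8]
gripper_width: 0.0137
grip_force: 30.0
[0.49907205 0.02803448 0.0606405 ] [-0.38609223 -0.11702857 -0.83877058]
8 [(np.float64(0.0), np.float64(325.6), np.float64(259.5)), (np.float64(0.0), np.float64(334.6), np.float64(260.5)), (np.float64(1.0), np.float64(329.4), np.float64(244.1)), (np.float64(1.0), np.float64(338.3), np.float64(245.2)), (np.float64(2.0), np.float64(326.9), np.float64(235.8)), (np.float64(2.0), np.float64(336.8), np.float64(237.0)), (np.float64(3.0), np.float64(323.1), np.float64(251.1)), (np.float64(3.0), np.float64(332.7), np.float64(252.5))]
plate [ 0.48413271 -0.07749772] yaw -6.889252196711663 in viewer x,y 0.0002787443167344176 0.00016897805753252057 resid 0.0007133699935951143
```

The plate rests on the ledges, still centred. Now I slide the blade straight out along its own axis.

```bash
python3 -m pendant '[0,0,0,0.0007,0.005,0,1, 0,0,0,0.0022,0.015,0,1, 0,0,0,0.0041,0.027,0,1, 0,0,0,0.0059,0.039,0,1, 0,0,0,0.0077,0.051,0,1, 0,0,0,0.0095,0.063,0,1, 0,0,0,0.0113,0.075,0,1, 0,0,0,0.0131,0.087,0,1, 0,0,0,0.0149,0.099,0,1, 0,0,0,0.0167,0.111,0,1, 0,0,0,0.0185,0.123,0,1, 0,0,0,0.0207,0.138,0,1, 0,0,0,0.0233,0.155,0,1, 0,0,0,0.0263,0.175,0,1, 0,0,0,0.0291,0.194,0,1, 0,0,0,0.0312,0.208,0,1, 0,0,0,0.0327,0.2176,0,1, 0,0,0,0.0327,0.2176,0,1]'; python3 look.py 9
```

```text
t: 16.85
ee_pos: [0.5321, 0.247, 0.0608]
orientation: [2.379, 2.052, 0.001]
contact_force: [-0.2, -0.9, -0.9]
gripper_width: 0.0138
grip_force: 30.0
[0.53208042 0.24696592 0.06075201] [-0.20403939 -0.89691685 -0.90609704]
8 [(np.float64(0.0), np.float64(325.6), np.float64(259.4)), (np.float64(0.0), np.float64(334.5), np.float64(260.5)), (np.float64(1.0), np.float64(329.4), np.float64(244.1)), (np.float64(1.0), np.float64(338.3), np.float64(245.2)), (np.float64(2.0), np.float64(326.9), np.float64(235.8)), (np.float64(2.0), np.float64(336.8), np.float64(237.0)), (np.float64(3.0), np.float64(323.1), np.float64(251.1)), (np.float64(3.0), np.float64(332.7), np.float64(252.5))]
plate [ 0.48413032 -0.07749384] yaw -6.893579517827714 in viewer x,y 0.0002751933711912675 0.00016611951375984285 resid 0.0006983701968381051
```

The plate didn't move. I lower the spatula 13 mm to the bench, open, and withdraw.

```bash
python3 -m pendant '[0,0,0,0,0,-0.004,1, 0,0,0,0,0,-0.008,1, 0,0,0,0,0,-0.011,1, 0,0,0,0,0,-0.0127,1, 0,0,0,0,0,-0.0132,1, 0,0,0,0,0,-0.0132,1, 0,0,0,0,0,-0.0132,1]' && python3 -m pendant '[0,0,0,0,0,0,0.4, 0,0,0,0,0,0,0, 0,0,0,0,0,0,-0.5, 0,0,0,0,0,0,-1, 0,0,0,0,0,0,-1, 0,0,0,0,0,0,-1, 0,0,0,0,0,0,-1, 0,0,0,0,0,0,-1, 0,0,0,0,0,0,-1, 0,0,0,0,0,0,-1]' && python3 -m pendant '[0,0,0,0,0,0.02,-1, 0,0,0,0,0,0.05,-1, 0,0,0,0,0.03,0.09,-1, 0,0,0,0,0.06,0.14,-1, 0,0,0,0,0.1,0.18,-1, 0,0,0,0,0.1,0.2,-1, 0,0,0,0,0.1,0.2,-1, 0,0,0,0,0.1,0.2,-1]'; python3 look.py 10; python3 - <<'E'
import cv2,numpy as np
a=cv2.imread('pics/sc10.png');b=cv2.imread('pics/t10.png');k=lambda x:cv2.resize(x,(400,300))
cv2.imwrite('pics/v10.png',np.hstack([k(a),k(b)]))
E
```

```text
t: 17.65
ee_pos: [0.532, 0.2456, 0.0476]
orientation: [2.381, 2.05, 0.001]
contact_force: [0.0, -1.1, 0.6]
gripper_width: 0.0133
grip_force: 30.0
t: 18.65
ee_pos: [0.5318, 0.2456, 0.0475]
orientation: [-2.381, -2.05, -0.0]
contact_force: [0.0, 1.1, 0.3]
gripper_width: 0.0877
grip_force: 0.0
t: 19.45
ee_pos: [0.5319, 0.3459, 0.248]
orientation: [2.379, 2.051, 0.002]
contact_force: [0.0, -1.6, -0.7]
gripper_width: 0.088
grip_force: 0.0
[0.53194295 0.3458977  0.2480452 ] [ 0.00630973 -1.58509712 -0.71207777]
8 [(np.float64(0.0), np.float64(325.6), np.float64(259.5)), (np.float64(0.0), np.float64(334.5), np.float64(260.5)), (np.float64(1.0), np.float64(329.4), np.float64(244.1)), (np.float64(1.0), np.float64(338.3), np.float64(245.2)), (np.float64(2.0), np.float64(326.9), np.float64(235.8)), (np.float64(2.0), np.float64(336.8), np.float64(237.0)), (np.float64(3.0), np.float64(323.1), np.float64(251.1)), (np.float64(3.0), np.float64(332.7), np.float64(252.5))]
plate [ 0.48412575 -0.0774973 ] yaw -6.8870978791682305 in viewer x,y 0.00027919736696288685 0.00016202501348770783 resid 0.0007140381531441919
```

View pics/v10.png

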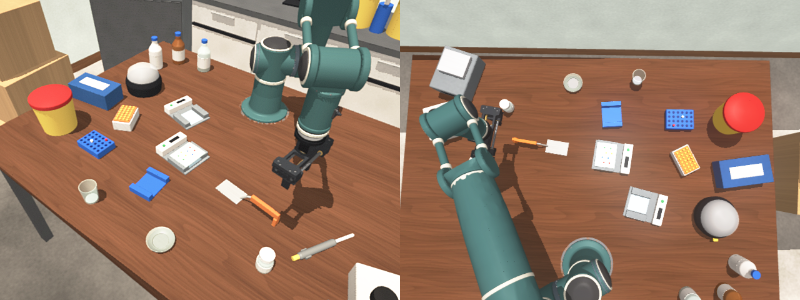

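The view shows the plate on the correct viewer at (612,156), the empty rack at (611,114), and the spatula flat on the open bench at (540,145). The tip box, tube block and jar are where they started.

```bash
python3 -c "
from station import workorder
print(workorder.job_done())"
```

```text
the job is handed in; nothing more can be done
None
```

The plate lies centred on the left-hand viewer's ledges, within about 1 mm and 1° by my camera measurements. The spatula lies flat on the open bench, the tip box, tube block and jar look undisturbed, and the job was handed in at about 19.5 s; no verdict came back.

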